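Hold the new drawer front against its drawer for the screws

TASK

Take the loose green drawer front and offer it up to the front of the open drawer box, handle outwards, so that its two dowels go into their holes and its back lies flat against the drawer. Press it home gently, without slamming it, and keep a steady push of about 12 newtons: you are the third hand for the person who will now drive the screws from inside the drawer, so finish while still gripping the front and pressing it there, and do not let go. Leave everything else on the table where it is.

Things in the scene. Friction and masses are not known exactly. Their poses are not given: they have to be found in the camera images.
- drawer_front: Loose sage-green drawer front, 18 mm thick (its x), 280 mm long (its y), 115 mm tall (its z), about 0.45 kg, standing upright on its long lower edge. Origin: middle of the underside of the slab. The -x face carries the handle, the +x face is the back with the dowels. Its plain top edge can be pinched from above across the 18 mm
- handle (a point): middle of the steel bar handle on the drawer front, 36 mm in front (-x) of the slab's mid-plane and 57 mm above its lower edge; bar along y, 120 mm long, 10 mm thick
- dowels (a point): point on the back face of the drawer front midway between its two wooden dowels: 9 mm behind (+x) the slab's mid-plane, y = 0, 35 mm up. The dowels stand at y = -80 and +80 mm, are 8 mm thick, stick out 12 mm along +x and have tapered tips
- drawer: Plywood drawer box without its front, 240 mm wide (its y; 256 mm over the runners), 170 mm deep (its x), 65 mm tall, open on top, walls 12 mm; fixed on a thin rubber mat, does not move. Origin: under the middle of the outer face of its front wall, at table height; the outer face is the plane x = 0 and looks to -x, towards the robot; +x goes into the drawer
- holes (a point): point on the outer face of the drawer's front wall midway between its two round through holes (x = 0, y = 0, 35 mm up); the holes are 12 mm wide, at y = -80 and +80 mm. Pressed home, dowels lies here (2 mm of play), the front's axes agree with the drawer's and its top 50 mm stand clear above the drawer. Stiff wood on wood: half a millimetre more adds several newtons
- mug: Bystander: two-tone pink and white mug, 90x122x105 mm, front right
- screwdriver: Bystander: screwdriver, 190 mm long, lying in front, left of the middle; origin at its middle
- oil_bottle: Bystander: green dressing bottle with pourer, 70 mm across, 266 mm tall, back right
- jam_jar: Bystander: jar with white lid, 64 mm across, 87 mm tall, back right
- garlic: Bystander: garlic bulb, 60 mm, at the back, left of the drawer

How it is judged:
By the outcome, as a careful person would: the job done as asked, in the order asked, and still so for the second after the job is handed in, while the arm keeps its last pose, push and grip.
It also fails if it takes over 51 s, if anything falls off the work surface, if the arm or the gripper's body presses on something with over 40 N, if the wrist force passes 120 N, or if a joint passes its speed limit or range.

ROBOT

A 6-joint arm with a two-finger parallel gripper is mounted at the origin on a cart in front of the work surface, level with it; the furniture and walls round the work are solid. World frame = base frame: x ahead of the robot, y to its left, z up, the work surface at z = 0. Lengths are in mm, angles in rad, forces in N, time in s.
With the tool pointing down it reaches from about 300 to 875 mm from the base axis. Payload 6.4 kg.
Tool frame: the origin (TCP) lies between the finger pads; the fingertips stand arm.tcp_to_tips ahead of it and the grasp point (between the pads) lies 2 mm behind it (arm.tcp_to_tips is the distance from the TCP to the fingertips, in mm); z points along the fingers, y is the line along which they close (so a half turn about z gives the same grasp; the last joint's range is limited). The gripper opens to 85 mm and grips with 20 to 120 N. Pads are 22 mm wide; open, the fingers measure 114 mm over their backs; the gripper's body (76 mm by 85 mm) begins 54 mm behind the grasp point. The pads swing forward as they close: fully open they stand 13 mm farther back than shut.
Start: joints at [1.087, 0.181, 1.607, -0, 1.354, -0.206], TCP at [157.676, 552.973, 248.288] pointing down, gripper open.
Joint ranges: [-2.99, 2.99], [-0.89, 2.07], [0.3, 2.58], [-1.14, 4.28], [0, 2.63], [-3.12, 3.12]. Speed limits (rad/s): [2.57, 2.57, 3.01, 3.14, 3.14, 3.14].

INTERFACE

Orientations are given as a rotation vector (axis times angle).
In Python, from station import arm, snapshot, finder gives the robot as it stands.
- The arm moves only by the tool jog_arm, never from a script. Its argument "targets" is a list of rows, each an object with "offset": the shift along the tool's x, y, z in cm, a list of three; "twist": the turn, a rotation vector about the tool's x, y, z in degrees, a list of three. A call has 1 to 12 rows; each row shifts and turns the commanded pose from where the row before left it, along the tool's axes as they then stand; what a row does not reach is not made up. A row lasts 1/8 s, in which the tool goes at most 62.5 mm and 10.7 degrees, less where a joint would pass 70% of its speed; a pose out of reach is approached as far as the arm can. A call with a gripper value outside its range is refused whole. "fingers" is the opening, from -1 (shut) to 1 (fully open), set as the call begins (left out, the last holds). The fingers move at their own pace and stop on an object; "newtons" is the grip in N (left out, the last holds). Time passes only in rows, so rows that do not move let the fingers close. It gives the time, the measured TCP pose, the force, the opening and the grip force at its end, in the units of the state.
- arm.observe(): the state, without advancing time (a new reading comes with each control period).
- snapshot(name): name is "scene" or "top" or "wrist"; returns a dict with "color" (384x512x3 uint8, blue, green, red), "K" (3x3 intrinsics, pixels), "R" (3x3) and "t" (3): a world point X has camera coordinates R X + t. Camera axes: x right, y down, z forward; pixel columns grow to the right and rows downward; lengths in mm; the calibration is good to about 2 mm. A picture is of the moment at which its call begins. There is no depth.
- arm.sign_off(): hands the job in; it is judged then, once.
Trained networks look in the newest picture that a camera, given by its name, has taken for a name from the list of things; names that differ only in an ending like _2 or _b are one class to them, and where a whole thing is asked for, a point or a joint stands for the part that bears it (a point fixed in the world has none). Each returns a list of dicts, best first, with "conf" (0 to 1); they miss things now and then, are a little off and sometimes report something else, mostly with a low value. They report only what shows in the picture. A call takes as long as a camera call.
- finder.search_frame(thing, camera): "point" ([x, y, z] in mm, in world coordinates, good to about 4 mm: the middle of the surface that is visible of it).
The state is a dict: "t": time; "joints": joint angles; "joint_velocities": joint speeds; "effort": joint torques, N m; "ee_pos": TCP position; "tcp_rot": TCP orientation; "wrist_force": force on the tool from outside, world axes, zero at the start; "torque": the same for the moment, N m; "finger_gap": finger opening in mm; "grip_force": force on a finger pad.
Only numpy, scipy, OpenCV 4.12 (cv2) and the standard library are available. Lean on these libraries where they do the work, as an engineer would, in place of code of your own. Each camera call takes 0.05 s, during which the arm holds its last target. There are 200 camera calls.

## Working session

There is one attempt and no reset: what is moved stays moved. The work goes in short steps, Python scripts to look and compute and a tool call to move; the robot and the scene stay as the last step left them, time stands still between calls to the robot, and variables do not carry over. Pictures are saved under pics/ and viewed, at most 10 in all, crops included, and the job is handed in when it is done.

Besides the shell and the picture viewer there is one more tool, called after "Emit:" by a JSON object that holds its "name" and its "arguments". jog_arm: Moves the arm, as the interface text tells. Its arguments: {"type":"object","properties":{"targets":{"type":"array","items":{"type":"object","properties":{"offset":{"type":"array","items":{"type":"number"}},"twist":{"type":"array","items":{"type":"number"}}}}},"fingers":{"type":"number"},"newtons":{"type":"number"}},"required":["targets"]}

```bash
mkdir -p pics; ls; python3 - <<'E'
from station import arm,snapshot,finder
import cv2,numpy as np
s=arm.observe(); print(s, arm.tcp_to_tips)
for c in ("scene","top"):
    d=snapshot(c); cv2.imwrite(f"pics/{c}0.png",d["color"]); np.savez(f"pics/{c}0.npz",**d)
    print(c,d["K"].tolist(),(-d["R"].T@d["t"]).round())
    for n in ("drawer_front","handle","dowels","drawer","holes","mug","screwdriver","garlic"):
        print(n,[(np.round(r["point"]).tolist(),round(r["conf"],2)) for r in finder.search_frame(n,c)[:2]])
E
```

```text
pics
{'t': 0.0, 'joints': array([ 1.08671872e+00,  1.81499715e-01,  1.60800107e+00, -8.81005919e-06,
        1.35378824e+00, -2.06293990e-01]), 'joint_velocities': array([-9.03785015e-04, -2.49729501e-04, -4.05165441e-04, -7.71131561e-04,
        1.60290287e-03,  3.11997067e-06]), 'effort': array([ 1.02341608e-03, -4.44872940e+01, -3.51340914e+01,  3.44949285e-05,
        9.02920176e-03,  1.37134199e-05]), 'ee_pos': array([157.41713541, 552.49758471, 247.41070948]), 'tcp_rot': array([-4.34858478e-01, -3.11077817e+00,  2.51160046e-03]), 'wrist_force': array([ 0.20932377,  1.05428543, -0.5079781 ]), 'torque': array([-0.02271666,  0.03246501,  0.00527954]), 'grip_force': 0.0, 'finger_gap': 85.45190022656512} 17.0
scene [[352.8062980857815, 0.0, 263.79731940791004], [0.0, 352.8062980857815, 190.85963899931363], [0.0, 0.0, 1.0]] [ 178. -881.  518.]
drawer_front [([499.0, -297.0, 61.0], 0.63)]
handle [([498.0, -299.0, 63.0], 0.82)]
dowels [([498.0, -299.0, 60.0], 0.64)]
drawer [([610.0, -25.0, 38.0], 0.77)]
holes [([611.0, -27.0, 37.0], 0.98)]
mug [([344.0, -444.0, 72.0], 0.8)]
screwdriver [([344.0, 99.0, 21.0], 0.58)]
garlic [([745.0, 139.0, 33.0], 0.5), ([727.0, -309.0, 132.0], 0.36)]
top [[450.10392301482784, 0.0, 259.58556213527703], [0.0, 450.10392301482784, 197.58465197021994], [0.0, 0.0, 1.0]] [ 496. -113. 1246.]
drawer_front [([490.0, -288.0, 117.0], 0.59)]
handle [([494.0, -282.0, 114.0], 0.63)]
dowels [([491.0, -288.0, 116.0], 0.75)]
drawer [([598.0, -41.0, 12.0], 0.62)]
holes [([598.0, -41.0, 16.0], 0.92)]
mug [([337.0, -433.0, 51.0], 0.56)]
screwdriver [([356.0, 110.0, 21.0], 0.92)]
garlic [([750.0, 153.0, 35.0], 0.69)]
```

View pics/top0.png

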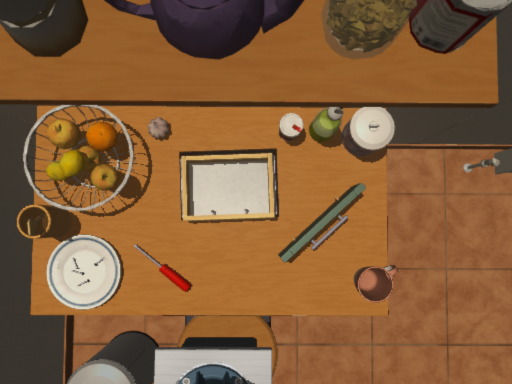

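View pics/scene0.png

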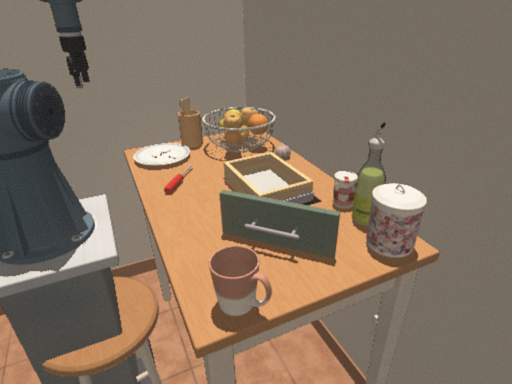

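The top view shows the front at about (322,223), slanted, with its handle at (330,233) on the lower right. The drawer is at (229,186), nearly square to the axes, with its holes side at row ~217. I'll zoom in on both.

```bash
python3 - <<'E'
import cv2,numpy as np
im=cv2.imread("pics/top0.png")
a=cv2.resize(im[178:270,270:372],None,fx=4,fy=4,interpolation=cv2.INTER_CUBIC)
b=cv2.resize(im[142:234,175:283],None,fx=3.6,fy=4,interpolation=cv2.INTER_CUBIC)
cv2.imwrite("pics/z.png",np.hstack([a,b[:a.shape[0]]])); print(a.shape,b.shape)
E
```

```text
(368, 408, 3) (368, 389, 3)
```

View pics/z.png

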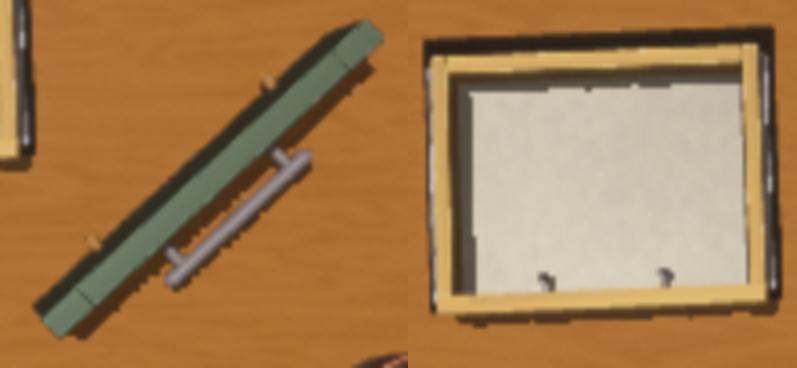

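```bash
cat > h.py <<'E'
import cv2,numpy as np
def back(d,uv,z):
    "pixels -> world points on plane z"
    uv=np.atleast_2d(uv).astype(float); K,R,t=d["K"],d["R"],d["t"]
    c=-R.T@t; r=(np.c_[uv,np.ones(len(uv))]@np.linalg.inv(K).T)@R
    return c+r*((z-c[2])/r[:,2])[:,None]
def rect(d,mask,z):
    "min-area rectangle of a mask's biggest blob on plane z, edges at 8x subpixel"
    cs,_=cv2.findContours(mask.astype(np.uint8),cv2.RETR_EXTERNAL,cv2.CHAIN_APPROX_NONE)
    c=max(cs,key=cv2.contourArea)[:,0,:]
    return back(d,c,z)[:,:2]
E
python3 - <<'E'
from h import *
d=dict(np.load("pics/top0.npz")); im=d["color"]; F=8
big=cv2.resize(im,None,fx=F,fy=F,interpolation=cv2.INTER_CUBIC)
D=dict(d); K=d["K"].copy(); K[:2]*=F; K[:2,2]+=(F-1)/2; D["K"]=K
hsv=cv2.cvtColor(big,cv2.COLOR_BGR2HSV)
for u,v in((322,223),(300,240),(340,203),(315,215)): print(cv2.cvtColor(im,cv2.COLOR_BGR2HSV)[v,u],end=' ')
for u,v in((229,216),(229,214),(229,218),(229,219),(229,220),(229,156),(184,190),(273,190),(150,220)): print((u,v),cv2.cvtColor(im,cv2.COLOR_BGR2HSV)[v,u],end=' ')
def show(n,m,box,z):
    k=np.zeros(m.shape,bool); x0,y0,x1,y1=[F*i for i in box]; k[y0:y1,x0:x1]=m[y0:y1,x0:x1]
    p=rect(D,k,z); r=cv2.minAreaRect(p.astype(np.float32)); print("\n",n,r,cv2.boxPoints(r).round(1).tolist())
H,S,V=[hsv[...,i].astype(int) for i in range(3)]
for v in (75,85): show("front",(H>45)&(H<95)&(S>40)&(V>v),(270,178,372,270),115)
for v in (170,190): show("drawer",(V>v)&(S>70),(175,142,283,234),65)
E
```

```text
[ 49  48 118] [ 49  46 122] [ 49  47 115] [ 15 179 174] (229, 216) [ 20 129 220] (229, 214) [ 19  90 216] (229, 218) [ 19 129 214] (229, 219) [ 17 142 120] (229, 220) [ 15 151  83] (229, 156) [ 19 132 216] (184, 190) [ 19 133 209] (273, 190) [ 18 113 136] (150, 220) [ 15 180 176] 
 front ((497.3101806640625, -284.7339782714844), (17.24363136291504, 275.72052001953125), 42.79855728149414) [[397.29998779296875, -189.39999389648438], [584.5999755859375, -391.70001220703125], [597.2999877929688, -380.0], [410.0, -177.6999969482422]]

 front ((497.2623291015625, -284.7777404785156), (17.20006561279297, 275.728759765625), 42.74928283691406) [[397.3999938964844, -189.39999389648438], [584.5, -391.8999938964844], [597.2000122070312, -380.20001220703125], [410.0, -177.6999969482422]]

 drawer ((586.8290405273438, -44.243927001953125), (242.42799377441406, 284.890380859375), 0.43046456575393677) [[464.5, 97.30000305175781], [466.70001220703125, -187.60000610351562], [709.0999755859375, -185.8000030517578], [707.0, 99.0999984741211]]

 drawer ((589.6964721679688, -40.72700500488281), (168.52145385742188, 238.8473663330078), 2.397578001022339) [[500.5, 75.0999984741211], [510.5, -163.60000610351562], [678.9000244140625, -156.5], [668.9000244140625, 82.0999984741211]]
```

Measured sizes match the given ones: drawer 168.5×238.8, slab 276×17. So the drawer origin is about (505,-44) with yaw 2.4°, and the front is about (497,-285) with yaw 42.8°. Next I move over the front.

Emit:
{"name": "jog_arm", "arguments": {"targets": [{"offset": [-3.7, -4.75, 0]}, {"offset": [-3.7, -4.75, 0]}, {"offset": [-3.7, -4.75, 0]}, {"offset": [-3.7, -4.75, 0]}, {"offset": [-3.7, -4.75, 0]}, {"offset": [-3.7, -4.75, 0]}, {"offset": [-3.7, -4.75, 0]}, {"offset": [-3.7, -4.75, 0]}, {"offset": [-3.7, -4.75, 0]}, {"offset": [-3.7, -4.75, 0]}, {"offset": [-3.7, -4.75, 0]}, {"offset": [-3.7, -4.75, 0]}], "fingers": 1}}

```text
invalid input
```

Emit:
{"name": "jog_arm", "arguments": {"targets": [{"offset": [-3.7, -4.75, 0]}, {"offset": [-3.7, -4.75, 0]}, {"offset": [-3.7, -4.75, 0]}, {"twist": [0, 0, 10.5]}, {"twist": [0, 0, 10.5]}, {"twist": [0, 0, 10.3]}, {}]}}

```text
invalid input
```

```bash
cat >> h.py <<'E'
from scipy.spatial.transform import Rotation as Ro
def to(s,xyz,yaw):
    "cm offset / deg twist in tool axes to reach TCP xyz, pointing down, tool y at yaw (deg)"
    R=Ro.from_rotvec(s["tcp_rot"]); c,n=np.cos(np.radians(yaw)),np.sin(np.radians(yaw))
    G=Ro.from_matrix(np.array([[-n,c,0],[c,n,0],[0,0,-1]]).T.T)
    return (R.inv().apply(np.array(xyz)-s["ee_pos"])/10).round(2),np.degrees((R.inv()*G).as_rotvec()).round(2)
def st(s): return {k:np.round(s[k],3).tolist() for k in("t","ee_pos","tcp_rot","wrist_force","torque","finger_gap","grip_force")}
E
python3 - <<'E'
from h import *
from station import *
s=arm.observe(); print(st(s)); 
print(Ro.from_rotvec(s["tcp_rot"]).as_matrix().round(3)); print(to(s,(497.3,-284.8,93),42.8))
d=snapshot("wrist"); cv2.imwrite("pics/w1.png",d["color"])
for n in("drawer_front","handle"): print(n,finder.search_frame(n,"wrist")[:1])
E
```

```text
{'t': 0.9, 'ee_pos': [157.661, 552.974, 248.32], 'tcp_rot': [0.435, 3.111, 0.0], 'wrist_force': [0.174, 0.466, -0.419], 'torque': [-0.059, 0.036, 0.034], 'finger_gap': 84.933, 'grip_force': 0.0}
[[-0.962  0.274  0.   ]
 [ 0.274  0.962  0.   ]
 [ 0.     0.    -1.   ]]
(array([-55.63, -71.25,  15.53]), array([ 0.  , -0.  , 31.29]))
drawer_front []
handle []
```

View pics/w1.png

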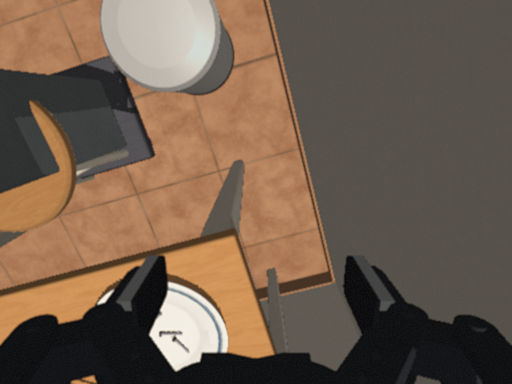

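The arm has not moved: the wrist view still shows the plate corner at (180,330). The rows probably need both fields, so I'll send them that way.

Emit:
{"name": "jog_arm", "arguments": {"targets": [{"offset": [-3.7, -4.75, 0], "twist": [0, 0, 0]}, {"offset": [-3.7, -4.75, 0], "twist": [0, 0, 0]}, {"offset": [-3.7, -4.75, 0], "twist": [0, 0, 0]}, {"offset": [-3.7, -4.75, 0], "twist": [0, 0, 0]}, {"offset": [-3.7, -4.75, 0], "twist": [0, 0, 0]}, {"offset": [-3.7, -4.75, 0], "twist": [0, 0, 0]}, {"offset": [-3.7, -4.75, 0], "twist": [0, 0, 0]}, {"offset": [-3.7, -4.75, 0], "twist": [0, 0, 0]}, {"offset": [-3.7, -4.75, 0], "twist": [0, 0, 0]}, {"offset": [-3.7, -4.75, 0], "twist": [0, 0, 0]}, {"offset": [-3.7, -4.75, 0], "twist": [0, 0, 0]}, {"offset": [-3.7, -4.75, 0], "twist": [0, 0, 0]}]}}

```text
t: 2.55
ee_pos: [428.9, -119.2, 248.7]
tcp_rot: [0.436, 3.11, -0.0]
wrist_force: [-0.1, 0.4, 1.2]
finger_gap: 85.4
grip_force: 0.0
```

Emit:
{"name": "jog_arm", "arguments": {"targets": [{"offset": [-3.7, -4.75, 0], "twist": [0, 0, 0]}, {"offset": [-3.7, -4.75, 0], "twist": [0, 0, 0]}, {"offset": [-3.7, -4.75, 0], "twist": [0, 0, 0]}, {"offset": [0, 0, 2], "twist": [0, 0, 10.5]}, {"offset": [0, 0, 2], "twist": [0, 0, 10.5]}, {"offset": [0, 0, 2], "twist": [0, 0, 10.3]}, {"offset": [0, 0, 0], "twist": [0, 0, 0]}]}}

```text
t: 3.42
ee_pos: [495.0, -283.6, 186.5]
tcp_rot: [-1.255, -2.876, -0.002]
wrist_force: [-0.3, -0.4, 0.6]
finger_gap: 85.3
grip_force: 0.0
```

```bash
python3 - <<'E'
from h import *
from station import *
s=arm.observe(); print(st(s)); print(to(s,(497.3,-284.8,93),42.8))
d=snapshot("wrist"); cv2.imwrite("pics/w2.png",d["color"]); np.savez("pics/w2.npz",**d)
for n in("drawer_front","handle"): print(n,finder.search_frame(n,"wrist")[:1])
E
```

```text
{'t': 3.425, 'ee_pos': [495.025, -283.643, 186.536], 'tcp_rot': [-1.255, -2.876, -0.002], 'wrist_force': [-0.281, -0.41, 0.575], 'torque': [-0.003, 0.008, 0.007], 'finger_gap': 85.331, 'grip_force': 0.0}
(array([-0.28,  0.09,  9.35]), array([-0.02, -0.22,  0.07]))
drawer_front [{'point': [469.9, -266.9, 116.5], 'conf': 0.8}]
handle [{'point': [471.9, -266.5, 113.3], 'conf': 0.57}]
```

View pics/w2.png

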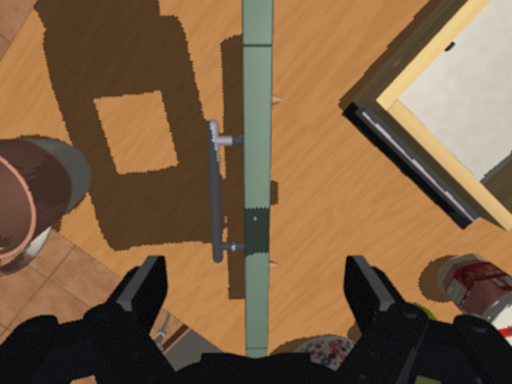

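The wrist view shows the slab upright and centred between the fingers (columns 245–270), with the handle on the left and the dowel tips at (277,100) and (272,264). I'll check the along-slab centre with the dowel pixels.

```bash
python3 - <<'E'
from h import *
d=dict(np.load("pics/w2.npz"))
p=back(d,[(277,100),(272,264)],35); q=back(d,[(258,45),(257,349)],115)
for a in(p,q): print(a.round(1).tolist(),np.linalg.norm(a[0]-a[1]),a.mean(0).round(1))
e=back(d,[(245,100),(271.5,100),(245.5,300),(268,300)],115)
for a,b in((0,2),(1,3)): v=e[b]-e[a]; print(np.degrees(np.arctan2(v[1],v[0])), e[[a,b]].round(1).tolist())
c=np.array([497.3,-284.8,0]); ax=np.array([.734,.679,0]); ay=np.array([-.679,.734,0])
print([((x-c)@ax,(x-c)@ay) for x in np.r_[p,q,e]])
E
```

```text
[[454.7, -213.8, 35.0], [562.5, -332.4, 35.0]] 160.23223157354977 [ 508.6 -273.1   35. ]
[[421.2, -203.0, 115.0], [572.3, -366.2, 115.0]] 222.49025389822233 [ 496.8 -284.6  115. ]
-47.574981143147305 [[436.3, -230.9, 115.0], [534.2, -338.1, 115.0]]
-47.27004775925719 [[448.3, -219.8, 115.0], [546.8, -326.4, 115.0]]
[(np.float64(16.95168847511513), np.float64(81.0521323259563)), (np.float64(15.527668524436443), np.float64(-79.1575062901664)), (np.float64(-0.32356470315324515), np.float64(111.76263066218193)), (np.float64(-0.18640580177282828), np.float64(-110.70499704750539)), (np.float64(-8.225858023464475), np.float64(80.9829965924067)), (np.float64(8.149017358951866), np.float64(81.00652492136453)), (np.float64(-9.102333663481467), np.float64(-64.19284562165842)), (np.float64(8.045194924710241), np.float64(-64.16449069923638))]
```

Emit:
{"name": "jog_arm", "arguments": {"targets": [{"offset": [-0.2, 0.09, 3], "twist": [0, -0.2, 0]}, {"offset": [0, 0, 3], "twist": [0, 0, 0]}, {"offset": [0, 0, 2], "twist": [0, 0, 0]}, {"offset": [0, 0, 1.3], "twist": [0, 0, 0]}, {"offset": [0, 0, 0], "twist": [0, 0, 0]}, {"offset": [0, 0, 0], "twist": [0, 0, 0]}]}}

```text
t: 4.32
ee_pos: [498.9, -286.0, 96.5]
tcp_rot: [1.255, 2.874, -0.003]
wrist_force: [0.4, -0.4, -0.3]
finger_gap: 85.4
grip_force: 0.0
```

Emit:
{"name": "jog_arm", "arguments": {"targets": [{"offset": [0, 0, 0], "twist": [0, 0, 0]}, {"offset": [0, 0, 0], "twist": [0, 0, 0]}, {"offset": [0, 0, 0], "twist": [0, 0, 0]}, {"offset": [0, 0, 0], "twist": [0, 0, 0]}, {"offset": [0, 0, 0], "twist": [0, 0, 0]}, {"offset": [0, 0, 0], "twist": [0, 0, 0]}, {"offset": [0, 0, 0], "twist": [0, 0, 0]}, {"offset": [0, 0, 0], "twist": [0, 0, 0]}], "fingers": -1, "newtons": 90}}

```text
t: 5.32
ee_pos: [498.3, -285.6, 95.6]
tcp_rot: [1.257, 2.875, -0.003]
wrist_force: [-1.8, 0.0, 5.3]
finger_gap: 16.9
grip_force: 88.8
```

```bash
python3 - <<'E'
from h import *
from station import *
s=arm.observe(); print(st(s)); print(to(s,(497,-284.4,93),42.8))
E
```

```text
{'t': 5.325, 'ee_pos': [498.301, -285.608, 95.598], 'tcp_rot': [1.257, 2.875, -0.003], 'wrist_force': [-1.812, 0.033, 5.26], 'torque': [0.053, 0.2, 0.007], 'finger_gap': 16.866, 'grip_force': 88.768}
(array([ 0.18, -0.01,  0.26]), array([-0.  ,  0.23, -0.02]))
```

Gripped, 16.9 mm gap. Lift 80 mm, carry across, then turn.

Emit:
{"name": "jog_arm", "arguments": {"targets": [{"offset": [0, 0, -1], "twist": [0, 0, 0]}, {"offset": [0, 0, -2], "twist": [0, 0, 0]}, {"offset": [0, 0, -2.5], "twist": [0, 0, 0]}, {"offset": [0, 0, -2.5], "twist": [0, 0, 0]}, {"offset": [1.8, 1.1, 0], "twist": [0, 0, 0]}, {"offset": [3.4, 2.1, 0], "twist": [0, 0, 0]}, {"offset": [3.4, 2.1, 0], "twist": [0, 0, 0]}, {"offset": [3.4, 2.1, 0], "twist": [0, 0, 0]}, {"offset": [3.4, 2.1, 0], "twist": [0, 0, 0]}, {"offset": [3.4, 2.1, 0], "twist": [0, 0, 0]}, {"offset": [1.8, 1.1, 0], "twist": [0, 0, 0]}, {"offset": [0, 0, 0], "twist": [0, 0, 0]}]}}

```text
t: 6.82
ee_pos: [449.1, -45.0, 172.8]
tcp_rot: [-1.254, -2.88, 0.002]
wrist_force: [0.6, -0.3, -5.2]
finger_gap: 17.2
grip_force: 88.2
```

Emit:
{"name": "jog_arm", "arguments": {"targets": [{"offset": [0, 0, 0], "twist": [0, 0, 6]}, {"offset": [0, 0, 0], "twist": [0, 0, 9]}, {"offset": [0, 0, 0], "twist": [0, 0, 10]}, {"offset": [0, 0, 0], "twist": [0, 0, 9]}, {"offset": [0, 0, 0], "twist": [0, 0, 6.4]}, {"offset": [0, 0, 0], "twist": [0, 0, 0]}, {"offset": [0, 0, 0], "twist": [0, 0, 0]}]}}

```text
t: 7.7
ee_pos: [450.9, -47.8, 174.1]
tcp_rot: [2.171, 2.267, -0.001]
wrist_force: [-1.3, 0.3, -5.3]
finger_gap: 17.1
grip_force: 88.2
```

```bash
python3 - <<'E'
from h import *
from station import *
s=arm.observe(); print(st(s)); print(to(s,(451,-48.4,97),2.4))
d=snapshot("top"); np.savez("pics/top1.npz",**d); a=d["color"]
e=snapshot("wrist"); np.savez("pics/w3.npz",**e); b=e["color"]
cv2.imwrite("pics/j.png",np.hstack([cv2.resize(a[140:260,160:300],(560,480),interpolation=cv2.INTER_CUBIC)[:,:400],cv2.resize(b,(400,480))]))
cv2.imwrite("pics/w3.png",b)
E
```

```text
{'t': 7.7, 'ee_pos': [450.881, -47.824, 174.093], 'tcp_rot': [2.171, 2.267, -0.001], 'wrist_force': [-1.305, 0.301, -5.323], 'torque': [0.027, 0.027, -0.032], 'finger_gap': 17.072, 'grip_force': 88.195}
(array([-0.04, -0.  ,  7.71]), array([0.08, 0.13, 0.09]))
```

View pics/w3.png

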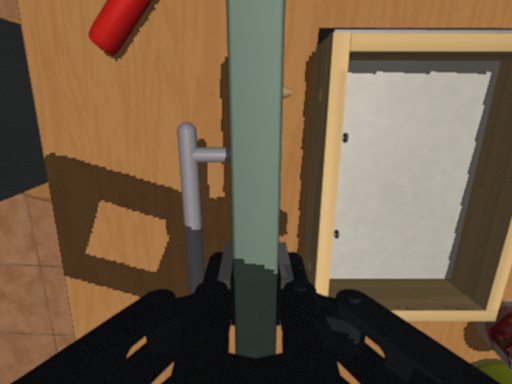

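The wrist view shows the slab upright in the grip, with its back towards the drawer and the left dowel tip at (290,93). The drawer's front rim runs along column ~330 and its side rims are at rows ~30 and ~318. Next I measure both in this picture.

```bash
python3 - <<'E'
from h import *
d=dict(np.load("pics/w3.npz")); im=d["color"]; hsv=cv2.cvtColor(im,cv2.COLOR_BGR2HSV).astype(int)
s_tcp=np.array([450.9,-47.8]); 
g=lambda a:np.array(a)
def line(pts,z):
    p=back(d,pts,z)[:,:2]; vx,vy,x,y=cv2.fitLine(p.astype(np.float32),cv2.DIST_HUBER,0,.01,.01).ravel(); return g([x,y]),g([vx,vy])
Y=(hsv[...,2]>165)&(hsv[...,1]<150)&(hsv[...,0]<25)
for v in (100,200): print(v,hsv[v,318:352,1:].tolist())
print([hsv[v,420,1:].tolist() for v in range(24,42)],[hsv[v,420,1:].tolist() for v in range(300,326)])
p=back(d,[(291,93)],113.5)[0]; o=p[:2]-s_tcp; a=np.radians(2.4); print("dowel rel", o@[np.cos(a),np.sin(a)], o@[-np.sin(a),np.cos(a)])
E
```

```text
100 [[105, 68], [109, 77], [109, 82], [107, 76], [110, 67], [103, 69], [113, 70], [109, 68], [111, 60], [118, 78], [111, 152], [113, 206], [111, 215], [110, 213], [110, 214], [110, 215], [111, 215], [110, 211], [112, 208], [112, 208], [112, 205], [111, 204], [110, 201], [112, 201], [111, 204], [110, 208], [88, 208], [50, 203], [27, 197], [22, 196], [26, 197], [24, 198], [26, 197], [26, 197]]
200 [[104, 64], [108, 66], [114, 96], [112, 162], [111, 210], [112, 219], [110, 218], [107, 217], [109, 217], [109, 216], [110, 218], [111, 216], [108, 212], [111, 209], [109, 208], [112, 208], [113, 208], [97, 205], [62, 198], [30, 193], [24, 191], [25, 192], [25, 191], [28, 190], [24, 189], [26, 187], [27, 188], [26, 186], [26, 185], [26, 187], [25, 185], [26, 186], [26, 185], [28, 184]]
[[149, 164], [149, 166], [149, 164], [148, 138], [99, 88], [10, 102], [9, 144], [11, 159], [47, 170], [95, 190], [113, 204], [113, 206], [110, 206], [111, 204], [112, 207], [112, 207], [110, 206], [112, 203]] [[116, 88], [115, 93], [113, 90], [112, 89], [117, 87], [113, 88], [116, 86], [106, 91], [107, 88], [112, 93], [113, 142], [109, 189], [110, 202], [112, 201], [111, 199], [111, 196], [111, 195], [108, 192], [111, 189], [112, 184], [113, 178], [132, 168], [146, 166], [150, 165], [147, 166], [149, 166]]
dowel rel 20.113175583420848 81.48755139965387
```

```bash
python3 - <<'E'
from h import *
d=dict(np.load("pics/w3.npz")); im=d["color"]; hsv=cv2.cvtColor(im,cv2.COLOR_BGR2HSV).astype(float); S,V=hsv[...,1],hsv[...,2]
def cross(a,thr): i=np.argmax((a[:-1]<thr)&(a[1:]>=thr)); return i+(thr-a[i])/(a[i+1]-a[i])
F=[(300+cross(V[r,300:350],145),r) for r in range(60,240,6)]
L=[(c,27+cross(S[27:45,c][3:],60)+3) for c in range(360,500,6)]
Rr=[(c,312+cross(S[312:330,c],128)) for c in range(370,480,6)]
o={}
for n,q in(("F",F),("L",L),("R",Rr)):
    p=back(d,q,65)[:,:2]; vx,vy,x,y=cv2.fitLine(p.astype(np.float32),cv2.DIST_HUBER,0,.01,.01).ravel().tolist(); P=np.array([x,y]); v=np.array([vx,vy]); res=(p-P)@[-vy,vx]
    o[n]=(P,v); print(n,np.degrees(np.arctan2(vy,vx)),P.round(1),np.std(res).round(2))
def isec(a,b): t=np.linalg.solve(np.c_[a[1],-b[1]],b[0]-a[0]); return a[0]+t[0]*a[1]
l,r=isec(o["F"],o["L"]),isec(o["F"],o["R"]); print(l,r,np.linalg.norm(l-r),(l+r)/2)
# slab edges for yaw
G=[]
for r in range(20,240,10):
    row=(hsv[r,:,0]>35)&(hsv[r,:,0]<95)&(S[r]>30)&(V[r]>50); u=np.where(row[200:310])[0]+200; G.append((u.min(),u.max()+1,r))
G=np.array(G,float)
for k in(0,1):
    p=back(d,G[:,[k,2]],193.3)[:,:2]; vx,vy,x,y=cv2.fitLine(p.astype(np.float32),cv2.DIST_HUBER,0,.01,.01).ravel().tolist(); print("slab",np.degrees(np.arctan2(vy,vx)),x,y)
E
```

```text
F -87.64768539592481 [502.1  -7.1] 0.05
L 2.45363530806333 [572.3  79.3] 0.05
R -7.065644645107991 [ 618.4 -157.7] 5.36
[498.66049331  76.1137179 ] [ 507.69995117 -143.93837605] 220.2376803554418 [503.18022224 -33.91232908]
slab -87.61441559430698 438.43817138671875 23.909099578857422
slab -87.46533303995135 456.36572265625 18.89179229736328
```

Drawer and slab agree from both cameras: yaw 2.4° and lateral error under 1 mm. Now lower it, clear of the drawer face.

Emit:
{"name": "jog_arm", "arguments": {"targets": [{"offset": [0, 0, 1.5], "twist": [0, 0, 0]}, {"offset": [0, 0, 2.5], "twist": [0, 0, 0]}, {"offset": [0, 0, 2], "twist": [0, 0, 0]}, {"offset": [0, 0, 1], "twist": [0, 0, 0]}, {"offset": [0, 0, 0.5], "twist": [0, 0, 0]}, {"offset": [0, 0, 0.2], "twist": [0, 0, 0]}, {"offset": [0, 0, 0], "twist": [0, 0, 0]}, {"offset": [0, 0, 0], "twist": [0, 0, 0]}, {"offset": [0, 0, 0], "twist": [0, 0, 0]}]}}

```text
t: 8.93
ee_pos: [451.7, -48.1, 98.0]
tcp_rot: [2.172, 2.264, 0.0]
wrist_force: [0.7, 0.0, -4.8]
finger_gap: 16.9
grip_force: 88.2
```

```bash
python3 - <<'E'
from h import *
from station import *
s=arm.observe(); print(st(s)); print(to(s,(495.1,-46.1,96),2.4))
print(Ro.from_rotvec(s["tcp_rot"]).as_matrix().round(4))
E
```

```text
{'t': 8.925, 'ee_pos': [451.721, -48.072, 97.959], 'tcp_rot': [2.172, 2.264, 0.0], 'wrist_force': [0.74, 0.029, -4.833], 'torque': [-0.088, -0.027, 0.006], 'finger_gap': 16.869, 'grip_force': 88.167}
(array([0.02, 4.34, 0.21]), array([ 0.17,  0.17, -0.02]))
[[-0.0415  0.9991  0.0031]
 [ 0.9991  0.0416 -0.0028]
 [-0.003   0.003  -1.    ]]
```

Emit:
{"name": "jog_arm", "arguments": {"targets": [{"offset": [0.02, 1, 0.17], "twist": [0, 0, 0]}, {"offset": [0, 1, 0], "twist": [0, 0, 0]}, {"offset": [0, 0.7, 0], "twist": [0, 0, 0]}, {"offset": [0, 0.2, 0], "twist": [0, 0, 0]}, {"offset": [0, 0, 0], "twist": [0, 0, 0]}, {"offset": [0, 0, 0], "twist": [0, 0, 0]}]}}

```text
t: 9.68
ee_pos: [480.1, -46.5, 95.8]
tcp_rot: [2.173, 2.265, -0.001]
wrist_force: [0.1, -0.1, -4.8]
finger_gap: 16.7
grip_force: 88.4
```

```bash
python3 - <<'E'
from h import *
from station import *
s=arm.observe(); print(st(s)); print(to(s,(495.1,-46.1,96),2.4))
e=snapshot("scene"); cv2.imwrite("pics/s4.png",cv2.resize(e["color"][130:270,190:350],None,fx=4,fy=4,interpolation=cv2.INTER_CUBIC))
E
```

```text
{'t': 9.675, 'ee_pos': [480.086, -46.494, 95.785], 'tcp_rot': [2.173, 2.265, -0.001], 'wrist_force': [0.056, -0.093, -4.761], 'torque': [0.055, 0.01, -0.031], 'finger_gap': 16.718, 'grip_force': 88.373}
(array([-0.02,  1.5 , -0.02]), array([ 0.1 ,  0.14, -0.01]))
```

View pics/s4.png

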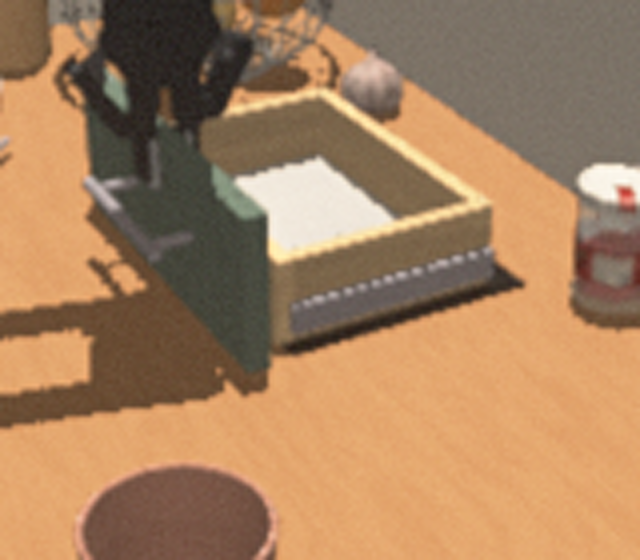

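The scene view shows the front square before the drawer, its lower edge just above the table and a gap left at the wall (column ~270). Now I advance slowly.

Emit:
{"name": "jog_arm", "arguments": {"targets": [{"offset": [0, 0.15, 0], "twist": [0, 0, 0]}, {"offset": [0, 0.15, 0], "twist": [0, 0, 0]}, {"offset": [0, 0.15, 0], "twist": [0, 0, 0]}, {"offset": [0, 0.15, 0], "twist": [0, 0, 0]}, {"offset": [0, 0, 0], "twist": [0, 0, 0]}, {"offset": [0, 0, 0], "twist": [0, 0, 0]}]}}

```text
t: 10.48
ee_pos: [486.4, -46.3, 95.9]
tcp_rot: [2.172, 2.265, -0.0]
wrist_force: [0.5, -0.1, -5.4]
finger_gap: 16.9
grip_force: 88.4
```

Emit:
{"name": "jog_arm", "arguments": {"targets": [{"offset": [0, 0.15, 0], "twist": [0, 0, 0]}, {"offset": [0, 0.15, 0], "twist": [0, 0, 0]}, {"offset": [0, 0, 0], "twist": [0, 0, 0]}, {"offset": [0, 0, 0], "twist": [0, 0, 0]}]}}

```text
t: 10.98
ee_pos: [489.4, -46.2, 95.9]
tcp_rot: [2.172, 2.265, -0.0]
wrist_force: [-0.5, 0.8, -5.2]
finger_gap: 17.0
grip_force: 88.4
```

Emit:
{"name": "jog_arm", "arguments": {"targets": [{"offset": [0, 0.15, 0], "twist": [0, 0, 0]}, {"offset": [0, 0.15, 0], "twist": [0, 0, 0]}, {"offset": [0, 0.05, 0], "twist": [0, 0, 0]}, {"offset": [0, 0.05, 0], "twist": [0, 0, 0]}, {"offset": [0, 0, 0], "twist": [0, 0, 0]}, {"offset": [0, 0, 0], "twist": [0, 0, 0]}]}}

```text
t: 11.72
ee_pos: [493.4, -46.0, 95.9]
tcp_rot: [2.172, 2.265, -0.0]
wrist_force: [-0.2, 0.1, -5.4]
finger_gap: 17.0
grip_force: 88.4
```

Emit:
{"name": "jog_arm", "arguments": {"targets": [{"offset": [0, 0.03, 0], "twist": [0, 0, 0]}, {"offset": [0, 0.03, 0], "twist": [0, 0, 0]}, {"offset": [0, 0.03, 0], "twist": [0, 0, 0]}, {"offset": [0, 0, 0], "twist": [0, 0, 0]}, {"offset": [0, 0, 0], "twist": [0, 0, 0]}]}}

```text
t: 12.35
ee_pos: [494.3, -46.0, 96.0]
tcp_rot: [2.172, 2.265, -0.0]
wrist_force: [0.8, 0.2, -4.5]
finger_gap: 17.2
grip_force: 88.4
```

Emit:
{"name": "jog_arm", "arguments": {"targets": [{"offset": [0, 0.03, 0], "twist": [0, 0, 0]}, {"offset": [0, 0.02, 0], "twist": [0, 0, 0]}, {"offset": [0, 0, 0], "twist": [0, 0, 0]}, {"offset": [0, 0, 0], "twist": [0, 0, 0]}]}}

```text
t: 12.85
ee_pos: [494.8, -46.0, 96.0]
tcp_rot: [2.172, 2.265, -0.0]
wrist_force: [-0.3, 0.5, -4.8]
finger_gap: 17.1
grip_force: 88.4
```

Emit:
{"name": "jog_arm", "arguments": {"targets": [{"offset": [0, 0.03, 0], "twist": [0, 0, 0]}, {"offset": [0, 0.02, 0], "twist": [0, 0, 0]}, {"offset": [0, 0, 0], "twist": [0, 0, 0]}, {"offset": [0, 0, 0], "twist": [0, 0, 0]}]}}

```text
t: 13.35
ee_pos: [495.2, -45.9, 95.9]
tcp_rot: [2.172, 2.265, -0.001]
wrist_force: [-0.5, 1.2, -4.5]
finger_gap: 17.1
grip_force: 88.4
```

Emit:
{"name": "jog_arm", "arguments": {"targets": [{"offset": [0, 0.02, 0], "twist": [0, 0, 0]}, {"offset": [0, 0.02, 0], "twist": [0, 0, 0]}, {"offset": [0, 0, 0], "twist": [0, 0, 0]}, {"offset": [0, 0, 0], "twist": [0, 0, 0]}]}}

```text
t: 13.85
ee_pos: [495.3, -45.9, 95.8]
tcp_rot: [2.173, 2.265, -0.001]
wrist_force: [-5.1, 0.1, -2.6]
finger_gap: 16.9
grip_force: 88.6
```

Contact at 495.2 mm, where expected. Now I increase the push in small steps.

Emit:
{"name": "jog_arm", "arguments": {"targets": [{"offset": [0, 0.02, 0], "twist": [0, 0, 0]}, {"offset": [0, 0.01, 0], "twist": [0, 0, 0]}, {"offset": [0, 0, 0], "twist": [0, 0, 0]}, {"offset": [0, 0, 0], "twist": [0, 0, 0]}, {"offset": [0, 0, 0], "twist": [0, 0, 0]}]}}

```text
t: 14.48
ee_pos: [495.3, -45.9, 95.8]
tcp_rot: [2.173, 2.266, -0.002]
wrist_force: [-6.3, -1.1, -2.2]
finger_gap: 16.4
grip_force: 88.8
```

```bash
python3 - <<'E'
from h import *
from station import *
s=arm.observe(); print(st(s)); print(to(s,(495.1,-46.1,96),2.4))
e=snapshot("wrist"); print(arm.observe()["wrist_force"]); cv2.imwrite("pics/w5.png",e["color"]); np.savez("pics/w5.npz",**e)
snapshot("scene"); s=arm.observe(); print(st(s))
E
```

```text
{'t': 14.475, 'ee_pos': [495.317, -45.885, 95.793], 'tcp_rot': [2.173, 2.266, -0.002], 'wrist_force': [-6.295, -1.054, -2.223], 'torque': [-0.22, 1.068, 0.002], 'finger_gap': 16.37, 'grip_force': 88.817}
(array([-0.02, -0.02, -0.02]), array([ 0.03,  0.14, -0.01]))
[-5.68378986 -0.70815883 -1.65723407]
{'t': 14.575, 'ee_pos': [495.335, -45.881, 95.809], 'tcp_rot': [2.173, 2.266, -0.002], 'wrist_force': [-4.921, -1.32, -0.463], 'torque': [-0.157, 1.067, -0.024], 'finger_gap': 17.173, 'grip_force': 88.818}
```

View pics/w5.png

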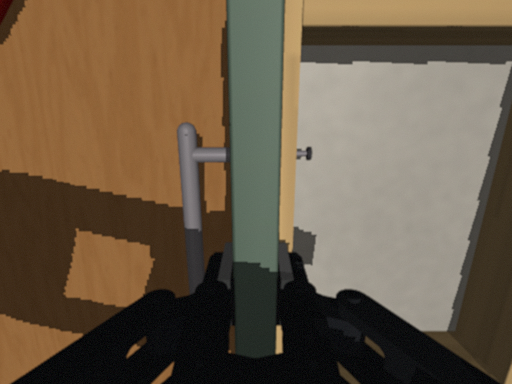

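The wrist view shows the slab (columns 230–283) tight against the drawer's front rim (283–300), with no visible gap. Next step is a bit more push.

Emit:
{"name": "jog_arm", "arguments": {"targets": [{"offset": [0, 0.02, 0], "twist": [0, 0, 0]}, {"offset": [0, 0.01, 0], "twist": [0, 0, 0]}, {"offset": [0, 0, 0], "twist": [0, 0, 0]}, {"offset": [0, 0, 0], "twist": [0, 0, 0]}, {"offset": [0, 0, 0], "twist": [0, 0, 0]}, {"offset": [0, 0, 0], "twist": [0, 0, 0]}]}}

```text
t: 15.32
ee_pos: [495.4, -45.9, 95.7]
tcp_rot: [2.173, 2.266, -0.003]
wrist_force: [-6.7, -0.9, -1.5]
finger_gap: 16.9
grip_force: 88.9
```

Emit:
{"name": "jog_arm", "arguments": {"targets": [{"offset": [0, 0, 0], "twist": [0, 0, 0]}, {"offset": [0, 0, 0], "twist": [0, 0, 0]}, {"offset": [0, 0, 0], "twist": [0, 0, 0]}, {"offset": [0, 0, 0], "twist": [0, 0, 0]}]}}

```text
t: 15.82
ee_pos: [495.4, -45.9, 95.7]
tcp_rot: [2.173, 2.266, -0.003]
wrist_force: [-7.1, -1.3, -0.9]
finger_gap: 17.0
grip_force: 88.9
```

```bash
python3 - <<'E'
from h import *
from station import *
s=arm.observe(); print(st(s))
E
```

```text
{'t': 15.825, 'ee_pos': [495.383, -45.882, 95.747], 'tcp_rot': [2.173, 2.266, -0.003], 'wrist_force': [-7.118, -1.334, -0.87], 'torque': [-0.21, 1.151, 0.003], 'finger_gap': 16.963, 'grip_force': 88.939}
```

```bash
python3 - <<'E'
from h import *
from station import *
F=[];T=[];W=[]
for i in range(8):
    snapshot("wrist"); s=arm.observe(); F.append(s["wrist_force"]);T.append(s["torque"]);W.append(to(s,s["ee_pos"],2.4)[1])
print(np.mean(F,0).round(2),np.std(F,0).round(2),np.mean(T,0).round(3),np.mean(W,0).round(3),s["t"]); print(Ro.from_rotvec(s["tcp_rot"]).as_matrix()[:,2].round(4))
E
```

```text
[-6.41 -0.7  -1.04] [0.51 0.57 0.46] [-0.198  1.194 -0.011] [ 0.     0.14  -0.006] 16.225
[ 1.0e-04 -2.4e-03 -1.0e+00]
```

Emit:
{"name": "jog_arm", "arguments": {"targets": [{"offset": [0, 0.02, 0], "twist": [0, 0, 0]}, {"offset": [0, 0.02, 0], "twist": [0, 0, 0]}, {"offset": [0, 0.02, 0], "twist": [0, 0, 0]}, {"offset": [0, 0, 0], "twist": [0, 0, 0]}, {"offset": [0, 0, 0], "twist": [0, 0, 0]}, {"offset": [0, 0, 0], "twist": [0, 0, 0]}]}}

```text
t: 16.98
ee_pos: [495.4, -45.9, 95.7]
tcp_rot: [2.174, 2.267, -0.004]
wrist_force: [-8.3, -1.5, 1.2]
finger_gap: 17.2
grip_force: 89.2
```

```bash
cat > m.py <<'E'
from h import *
from station import *
F=[];T=[];W=[];P=[]
for i in range(8):
    d=snapshot("wrist"); s=arm.observe(); F.append(s["wrist_force"]);T.append(s["torque"]);W.append(to(s,s["ee_pos"],2.4)[1]);P.append(s["ee_pos"])
print(np.mean(F,0).round(2),np.mean(T,0).round(3),np.mean(W,0).round(3),np.mean(P,0).round(2),round(s["t"],2),s["grip_force"])
np.savez("pics/last.npz",**d)
E
python3 m.py
```

```text
[-9.03 -1.33  0.93] [-0.275  1.592 -0.017] [-0.076  0.134  0.   ] [495.43 -45.85  95.69] 17.38 89.21052932739258
```

Emit:
{"name": "jog_arm", "arguments": {"targets": [{"offset": [0, 0.02, -0.02], "twist": [0, 0, 0]}, {"offset": [0, 0, -0.01], "twist": [-0.1, 0, 0]}, {"offset": [0, 0, 0], "twist": [-0.1, 0, 0]}, {"offset": [0, 0, 0], "twist": [0, 0, 0]}, {"offset": [0, 0, 0], "twist": [0, 0, 0]}, {"offset": [0, 0, 0], "twist": [0, 0, 0]}]}}

```text
t: 18.12
ee_pos: [495.3, -45.9, 95.7]
tcp_rot: [2.172, 2.266, -0.001]
wrist_force: [-8.8, -2.4, -0.5]
finger_gap: 17.0
grip_force: 89.0
```

```bash
python3 m.py
```

```text
[-9.12 -2.15 -0.81] [-0.359  1.603 -0.004] [0.09 0.13 0.  ] [495.35 -45.86  95.68] 18.52 88.99313807487488
```

Emit:
{"name": "jog_arm", "arguments": {"targets": [{"offset": [0, 0, 0], "twist": [-0.1, 0, 0]}, {"offset": [0, 0, 0], "twist": [-0.1, 0, 0]}, {"offset": [0, 0, 0], "twist": [-0.1, 0, 0]}, {"offset": [0, 0, 0], "twist": [0, 0, 0]}, {"offset": [0, 0, 0], "twist": [0, 0, 0]}, {"offset": [0, 0, 0], "twist": [0, 0, 0]}]}}

```text
t: 19.27
ee_pos: [495.3, -45.8, 95.6]
tcp_rot: [2.17, 2.263, 0.005]
wrist_force: [-8.6, -1.5, -0.8]
finger_gap: 17.1
grip_force: 88.8
```

```bash
python3 m.py
```

```text
[-7.82 -1.68 -0.56] [-0.402  1.953 -0.046] [0.37 0.13 0.01] [495.27 -45.83  95.66] 19.68 88.80433201789856
```

The torque shows the centre of pressure has moved from the wall's top edge to the bottom, so flat lies in between. More push brings the tilt back on its own.

Emit:
{"name": "jog_arm", "arguments": {"targets": [{"offset": [0, 0.02, 0], "twist": [0, 0, 0]}, {"offset": [0, 0.02, 0], "twist": [0, 0, 0]}, {"offset": [0, 0.02, 0], "twist": [0, 0, 0]}, {"offset": [0, 0, 0], "twist": [0, 0, 0]}, {"offset": [0, 0, 0], "twist": [0, 0, 0]}, {"offset": [0, 0, 0], "twist": [0, 0, 0]}]}}

```text
t: 20.42
ee_pos: [495.3, -45.8, 95.6]
tcp_rot: [2.171, 2.264, 0.003]
wrist_force: [-11.3, -1.6, 1.9]
finger_gap: 16.7
grip_force: 89.6
```

```bash
python3 m.py
```

```text
[-10.92  -2.23   1.91] [-0.459  2.284 -0.05 ] [0.299 0.128 0.014] [495.33 -45.82  95.65] 20.82 89.58103537559509
```

Emit:
{"name": "jog_arm", "arguments": {"targets": [{"offset": [-0.01, 0.01, -0.02], "twist": [0, 0, 0]}, {"offset": [-0.01, 0.01, -0.02], "twist": [0, 0, 0]}, {"offset": [0, 0, 0], "twist": [0, 0, 0]}, {"offset": [0, 0, 0], "twist": [0, 0, 0]}, {"offset": [0, 0, 0], "twist": [0, 0, 0]}, {"offset": [0, 0, 0], "twist": [0, 0, 0]}]}}

```text
t: 21.58
ee_pos: [495.3, -45.8, 95.6]
tcp_rot: [2.171, 2.264, 0.003]
wrist_force: [-10.6, -1.4, -1.9]
finger_gap: 17.1
grip_force: 89.1
```

```bash
python3 m.py; python3 - <<'E'
from h import *
d=dict(np.load("pics/last.npz")); cv2.imwrite("pics/w9.png",cv2.resize(d["color"][0:260,190:360],None,fx=2.3,fy=2.3,interpolation=cv2.INTER_CUBIC))
E
```

```text
[-10.3   -1.98  -1.19] [-0.441  2.053 -0.004] [0.28 0.11 0.01] [495.33 -45.83  95.66] 21.98 89.12785291671753
```

View pics/w9.png

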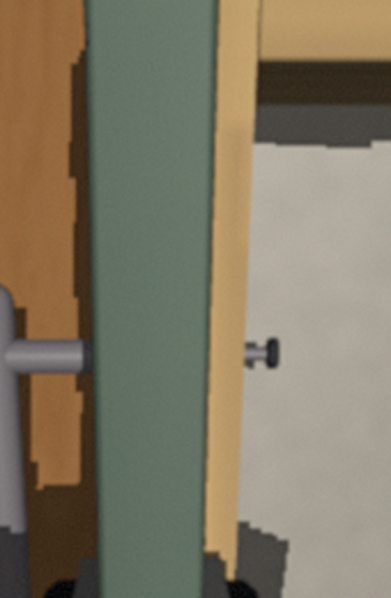

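The crop shows the slab's back edge (column ~210) parallel to and covering the wall's outer face along its whole length. It's seated, so I trim the push up to 12 N.

Emit:
{"name": "jog_arm", "arguments": {"targets": [{"offset": [0, 0.02, 0], "twist": [-0.05, 0, 0]}, {"offset": [0, 0.02, 0], "twist": [0, 0, 0]}, {"offset": [0, 0, 0], "twist": [0, 0, 0]}, {"offset": [0, 0, 0], "twist": [0, 0, 0]}, {"offset": [0, 0, 0], "twist": [0, 0, 0]}, {"offset": [0, 0, 0], "twist": [0, 0, 0]}]}}

```text
t: 22.72
ee_pos: [495.3, -45.8, 95.7]
tcp_rot: [2.171, 2.264, 0.003]
wrist_force: [-11.7, -2.5, 0.2]
finger_gap: 16.9
grip_force: 89.4
```

```bash
python3 m.py; python3 m.py
```

```text
[-12.02  -2.14   0.53] [-0.474  2.349 -0.016] [0.27 0.1  0.02] [495.32 -45.82  95.64] 23.12 89.43682551383972
[-11.89  -2.16   0.79] [-0.464  2.347 -0.052] [0.271 0.102 0.02 ] [495.33 -45.82  95.64] 23.52 89.43648934364319
```

The push holds steady at 12 N, with the front flat and still gripped, so I'm handing in.

```bash
python3 -c "
from station import arm
print(arm.sign_off())"
```

```text
the job is handed in; nothing more can be done
None
```

The drawer front is on the drawer, handle outwards, dowels in their holes and its back against the wall, still gripped and held with a steady push of about 12 N; handed in at about 23.5 s, judging result not shown.

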